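Fetch the blue cup from behind the lidded jar

ROBOT

A 6-joint arm with a two-finger parallel gripper is mounted at the origin on the work surface. World frame = base frame: x ahead of the robot, y to its left, z up, the work surface at z = 0. Lengths are in m, angles in rad, forces in N, time in s.
With the tool pointing down it reaches from about 0.35 to 0.775 m from the base axis. Payload 5.5 kg.
Tool frame: the origin (TCP) lies midway between the tips of the shut fingers; the grasp point (between the pads) lies 19 mm behind it; z points along the fingers, y is the direction in which the jaws open and shut (so a half turn about z gives the same grasp; the last joint's range is limited). The gripper opens to 85 mm and grips with 20 to 120 N. Pads are 22 mm wide; open, the fingers measure 114 mm over their backs; the gripper's body (76 mm by 85 mm) begins 54 mm behind the grasp point. The pads swing forward as they close: fully open they stand 13 mm farther back than shut.
Start: joints at [-1.283, 0.313, 0.046, 1.304, 0, 1.431], TCP at [0.239, -0.523, 0.198] pointing down, gripper open.
Joint ranges: [-2.76, 2.76], [-0.86, 1.69], [-1.03, 1.26], [-2.2, 2.34], [-1.47, 1.5], [-3.14, 3.14]. Speed limits (rad/s): [2.57, 2.57, 3.14, 3.14, 3.14, 3.14].

INTERFACE

Orientations are given as a unit quaternion [w, x, y, z].
In Python, from workcell import env gives the robot as it stands.
- The arm moves only by the shell command python3 -m pendant 'ROWS' [FORCE]. ROWS is JSON, a list of rows, each a list of 3 entries, a list of its own where there are three numbers: the shift along the tool's x, y, z each as a share of 20 mm, from -1 to 1, then the turn about the tool's z as a share of 6 degrees, from -1 to 1, then the closure, from -1 (fully open) to 1 (shut). In form: [[[tx, ty, tz], turn, claw], ...]. A call has 1 to 12 rows; each row shifts and turns the commanded pose from where the row before left it, along the tool's axes as they then stand; what a row does not reach is not made up. A row lasts 1/8 s, in which the tool goes at most 62.5 mm and 10.7 degrees, less where a joint would pass 70% of its speed; a pose out of reach is approached as far as the arm can. A call with a number of a shift or a turn outside -1 to 1 is refused whole. A call with a gripper value outside its range is refused whole. The fingers move at their own pace and stop on an object; FORCE is the grip in N (left out, the last holds). Time passes only in rows, so rows that do not move let the fingers close. It gives the time, the measured TCP pose, the force and the opening at its end, in the units of the state.
- env.get_state(): the state, without advancing time (a new reading comes with each control period).
- env.read_camera(name): name is "side" or "top"; returns a dict with "color" (400x640x3 uint8, blue, green, red), "mtx" (3x3 intrinsics, pixels), "k1" (the pictures are not rectified: a ray, as slopes to the right and down, at radius r is drawn at 1 + k1 r^2 times it, then the intrinsics apply), "view" (4x4, takes a point from world to camera coordinates). Camera axes: x right, y down, z forward; pixel columns grow to the right and rows downward; lengths in m; the calibration is good to about 2 mm. A picture is of the moment at which its call begins. There is no depth.
- env.hand_in(): hands the job in, once; it reports no verdict.
Trained networks look in the newest picture that a camera, given by its name, has taken for a name from the list of things; names that differ only in an ending like _2 or _b are one class to them, and where a whole thing is asked for, a point or a joint stands for the part that bears it (a point fixed in the world has none). Each returns a list of dicts, best first, with "p" (0 to 1); they miss things now and then, are a little off and sometimes report something else, mostly with a low value. They report only what shows in the picture. A call takes as long as a camera call.
- env.boxes_of(camera, thing): "location" ([column, row] in pixels, amid what is visible of it).
- env.cut_out(camera, thing): "region" (400x640 bool, what is visible of it) and "location" ([column, row] in pixels, amid what is visible of it).
The state is a dict: "clock": time; "joint_pos": joint angles; "qvel": joint speeds; "tau": joint torques, N m; "tcp_pos": TCP position; "orientation": TCP orientation; "wrist_force": force on the tool from outside, world axes, zero at the start; "ft_torque": the same for the moment, N m; "finger_gap": finger opening in m.
Only numpy, scipy, OpenCV 4.12 (cv2) and the standard library are available. Lean on these libraries where they do the work, as an engineer would, in place of code of your own. Each camera call takes 0.05 s, during which the arm holds its last target.

TASK

Seen from the robot, the small blue cup stands behind one of the two pale lidded jars. Lift that jar out of the way and stand it clear on the bench, set the blue cup upright in the middle of the terracotta tile, then put the jar back upright where it stood, on its black round mark. Set the pieces down rather than dropping them, and leave the other jar where it is.

Things in the scene. Friction and masses are not known exactly. Their poses are not given: they have to be found in the camera images.
- jar: Pale round jar nearest the blue cup, on its robot side. 158 mm tall, belly 90 mm, foot 66 mm wide, 0.4 kg. Lid fixed; knob: upright cylinder 30 mm wide, 136 to 158 mm above the foot, fit to carry it by; lid below 125 mm. Origin: centre of underside, z up. Starts on a wooden board 15 mm thick, centred on a black 94 mm disc drawn there (its home). Board: 170 x 115 mm, long side away from robot.
- cup: Small open blue cup, 48 mm wide at the rim, 42 at the foot, 50 mm tall, 4 mm wall, 0.08 kg. Origin: centre of underside, z up. Stands on the jar's board behind the jar, 72 to 76 mm between centres: no room for a gripper to come down until the jar is away. Then nothing else is within 90 mm of it.
- tile: Fixed terracotta kiln tile, 130 x 130 mm, 12 mm thick, flat on the bench left or right of the boards. Origin: centre of underside, z up; top 12 mm higher. The bench (z = 0) is bare between boards and robot: a jar centred 0.43 to 0.46 m ahead of the robot base and within 0.1 m of its centre line stands clear of everything.
- other_jar: The other jar, same shape, size and colour, on a board of its own beside the first, with a yellow cup behind it. Origin: centre of underside, z up. To be left where it stands.

How it is judged:
By the outcome, as a careful person would: the job done as asked, in the order asked, and still so for the second after the job is handed in, with the robot touching nothing.
It also fails if it takes over 72 s, if anything falls off the work surface, if the arm or the gripper's body presses on something with over 40 N, if the wrist force passes 120 N, or if a joint passes its speed limit or range.

## Working session

There is one attempt and no reset: what is moved stays moved. The work goes in short steps, Python scripts to look and compute and a shell command to move; the robot and the scene stay as the last step left them, time stands still between calls to the robot, and variables do not carry over. Pictures are saved under pics/ and viewed, and the job is handed in when it is done.

```bash
ls; mkdir -p pics; cat > h.py <<'E'
from workcell import env
import numpy as np, cv2
def snap(cam,fn):
    r=env.read_camera(cam); cv2.imwrite('pics/'+fn,r['color']); return r
def ray(r,px):
    K=np.array(r['mtx']);V=np.array(r['view']);k=r['k1']
    d=np.array([(px[0]-K[0,2])/K[0,0],(px[1]-K[1,2])/K[1,1]]);u=d.copy()
    for _ in range(30): u=d/(1+k*(u@u))
    R=V[:3,:3];t=V[:3,3]
    return -R.T@t, R.T@np.array([u[0],u[1],1.])
def atz(r,px,z):
    c,d=ray(r,px); return c+d*(z-c[2])/d[2]
def proj(r,p):
    K=np.array(r['mtx']);V=np.array(r['view']);k=r['k1']
    c=V[:3,:3]@np.array(p)+V[:3,3]; u=c[:2]/c[2]; u=u*(1+k*(u@u))
    return np.array([K[0,0]*u[0]+K[0,2],K[1,1]*u[1]+K[1,2]])
E
python3 - <<'E'
from h import *
print(env.get_state())
for c in('top','side'):
    r=snap(c,c+'0.png'); print(c,np.round(r['mtx'],1).tolist(),r['k1'],np.round(ray(r,(320,200)),3).tolist())
    for t in('jar','cup','tile','other_jar'):
        for o in env.cut_out(c,t)[:3]:
            print(t,round(o['p'],2),np.round(o['location'],1),o['region'].sum(),np.round(atz(r,o['location'],{'jar':.09,'other_jar':.09,'cup':.04,'tile':.012}[t]),4))
E
```

```text
pics
{'clock': 0.0, 'joint_pos': array([-1.28260915e+00,  3.14023977e-01,  4.49759829e-02,  1.30358354e+00,
        5.69454115e-06,  1.43120615e+00]), 'qvel': array([ 0.00062188, -0.00119876, -0.00039358, -0.00039187,  0.00010474,
        0.0011398 ]), 'tau': array([ 3.23402392e-04, -4.80629897e+01,  2.98531401e+01,  1.95177225e-02,
       -8.94287268e-05,  1.33090654e-05]), 'tcp_pos': array([ 0.23837438, -0.52264053,  0.19739428]), 'orientation': array([-9.15282106e-04,  9.77212477e-01,  2.12261472e-01, -6.52743504e-05]), 'wrist_force': array([-0.58862869, -0.10785543, -0.13795866]), 'ft_torque': array([ 0.02257637, -0.01067063,  0.01683107]), 'finger_gap': 0.08558283042047093}
top [[447.8, 0.0, 322.2], [0.0, 447.8, 195.7], [0.0, 0.0, 1.0]] -0.08219573171691306 [[0.524, 0.017, 1.007], [0.056, -0.004, -0.998]]
jar 0.86 [388.9 201.6] 1553 [ 0.5695 -0.1283  0.09  ]
cup 0.97 [388.8 171.2] 405 [ 0.6383 -0.1381  0.04  ]
tile 0.76 [194.5 227.7] 3429 [0.5239 0.2938 0.012 ]
other_jar 0.75 [261.2 198.3] 1517 [0.5816 0.134  0.09  ]
side [[451.4, 0.0, 319.5], [0.0, 451.4, 196.9], [0.0, 0.0, 1.0]] -0.12845752487026535 [[0.429, -0.593, 0.745], [0.149, 0.643, -0.751]]
jar 0.71 [338.5 244.2] 2828 [ 0.5698 -0.1416  0.09  ]
cup 0.84 [374.4 248.5] 674 [ 0.6454 -0.1306  0.04  ]
tile 0.56 [273.5 130.3] 1655 [0.509  0.2846 0.012 ]
other_jar 0.64 [316.3 146.9] 2086 [0.5834 0.1182 0.09  ]
```

View pics/top0.png

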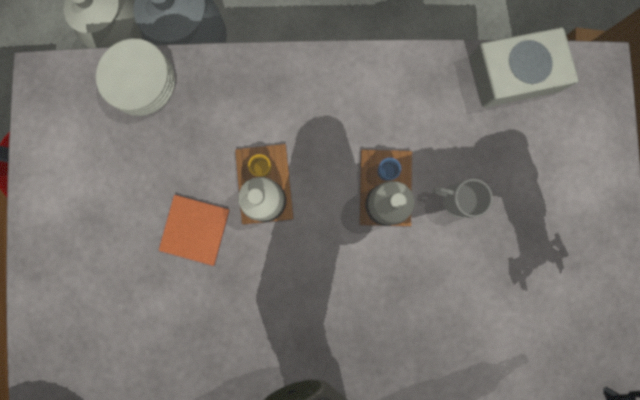

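View pics/side0.png

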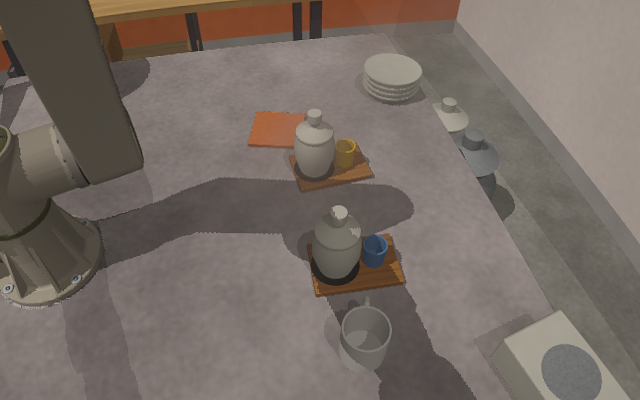

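The top view shows the blue cup (389,169) behind the grey-shaded jar (391,203, knob at 399,200), with the tile at (194,230). The other jar and the yellow cup are at about (261,195). A mug stands at (470,198), to the right of our jar. The side view agrees. Next I'll refine the knob and tile positions.

```bash
python3 - <<'E'
from h import *
t=cv2.imread('pics/top0.png');s=cv2.imread('pics/side0.png')
a=cv2.resize(t[170:240,355:425],(400,400),interpolation=cv2.INTER_CUBIC)
b=cv2.resize(s[190:300,300:410],(400,400),interpolation=cv2.INTER_CUBIC)
cv2.imwrite('pics/z0.png',np.hstack([a,b]))
r=env.read_camera('top')
for o in env.cut_out('top','tile')[:1]:
    c,_=cv2.findContours(o['region'].astype(np.uint8),0,1); c=max(c,key=cv2.contourArea)
    rc=cv2.minAreaRect(c); print(rc); print([np.round(atz(r,p,.012),4)[:2].tolist() for p in cv2.boxPoints(rc)],atz(r,rc[0],.012))
hsv=cv2.cvtColor(t,cv2.COLOR_BGR2HSV); m=((hsv[...,0]<14)&(hsv[...,1]>120)).astype(np.uint8); m[:,:150]=0;m[:,235:]=0
c,_=cv2.findContours(m,0,1); c=max(c,key=cv2.contourArea); rc=cv2.minAreaRect(c); print(rc,atz(r,rc[0],.012))
E
```

```text
((193.66357421875, 229.58053588867188), (56.60457992553711, 57.567771911621094), 15.592811584472656) [0.51972143 0.29573822 0.012     ]
```

View pics/z0.png

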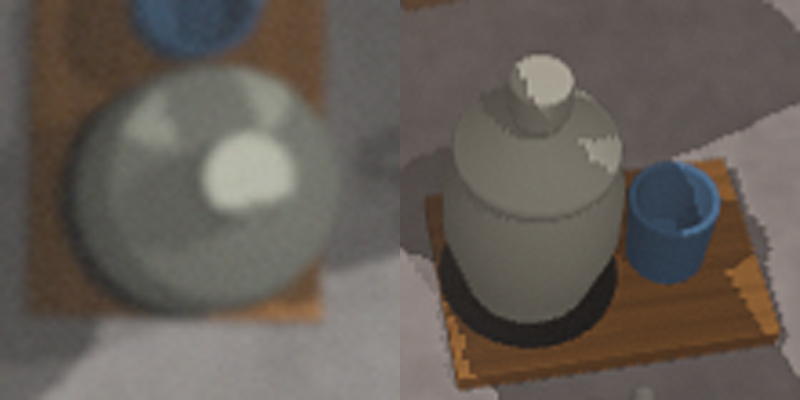

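```bash
python3 - <<'E'
from h import *
rt=env.read_camera('top')
rs=env.read_camera('side')
a=atz(rt,(398.0,199.5),.173);b=atz(rs,(338.7,211.7),.173);print(a,b)
# predict silhouettes for a pose hypothesis
s=cv2.imread('pics/side0.png');t=cv2.imread('pics/top0.png')
p=(a+b)/2
for col,(x,y) in {(0,255,0):p[:2]}.items():
  for im,r in((s,rs),(t,rt)):
    im[:]=im
  out=[]
  for im,r,(x0,x1,y0,y1),f in((t,rt,(355,425,170,240),400/70),(s,rs,(300,410,190,300),400/110)):
    z=cv2.resize(im[y0:y1,x0:x1],(400,400),interpolation=cv2.INTER_CUBIC)
    for rad,h in((.015,.173),(.033,.015),(.047,.015),(.015,.151)):
      pts=np.array([proj(r,(x+rad*np.cos(q),y+rad*np.sin(q),h)) for q in np.linspace(0,6.3,60)])
      pts=((pts+.5-[x0,y0])*f).astype(int); cv2.polylines(z,[pts],True,col,1)
    out.append(z)
cv2.imwrite('pics/z1.png',np.hstack(out))
st=env.get_state();print(st['tcp_pos'])
E
```

```text
[ 0.56901952 -0.13234738  0.173     ] [ 0.56775581 -0.13491991  0.173     ]
[ 0.23857147 -0.5232264   0.19833919]
```

View pics/z1.png

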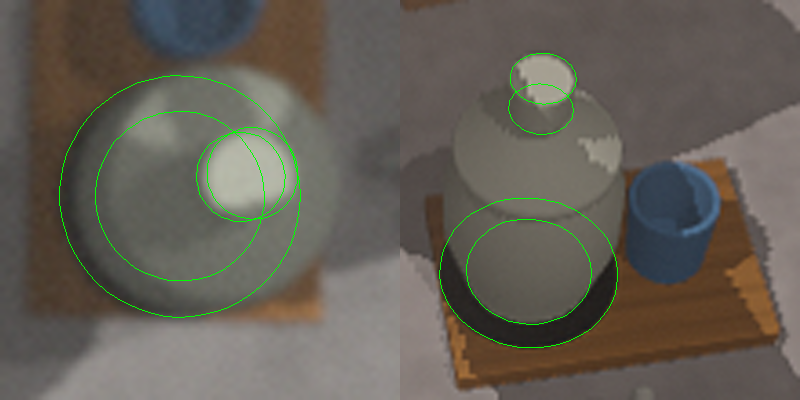

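```bash
python3 -m pendant '[[[0,0,-0.2],-1,-1],[[0,0,-0.2],-1,-1],[[0,0,-0.2],-1,-1],[[0,0,-0.2],-1,-1],[[0,0,-0.2],-1,-1],[[0,0,-0.2],-1,-1],[[0,0,-0.2],-1,-1],[[0,0,-0.2],-1,-1],[[0,0,-0.2],-1,-1],[[0,0,-0.2],-1,-1],[[0,0,0],-0.92,-1],[[0,0,0],0,-1]]' 40
cat >> h.py <<'E'
def rel(p):
    from scipy.spatial.transform import Rotation as R
    st=env.get_state();q=st['orientation'];M=R.from_quat([q[1],q[2],q[3],q[0]]).as_matrix()
    d=M.T@(np.array(p)-st['tcp_pos'])
    print('rows of 20mm',np.round(d/.02,3),'yaw',round(np.degrees(np.arctan2(M[1,0],M[0,0])),2),'toolz',np.round(M[:,2],4),'clk',st['clock'],'tcp',np.round(st['tcp_pos'],4),'gap',round(st['finger_gap'],4),'F',np.round(st['wrist_force'],2))
E
python3 -c "
from h import *
rel((.568,-.1335,.24))"
```

```text
clock: 2.2
tcp_pos: [0.2386, -0.5232, 0.2384]
orientation: [0.0, 0.707, 0.707, -0.0]
wrist_force: [0.1, -0.8, -0.2]
finger_gap: 0.0854
rows of 20mm [19.495 16.462 -0.083] yaw 89.97 toolz [ 1.e-04 -2.e-04 -1.e+00] clk 2.2 tcp [ 0.2386 -0.5232  0.2384] gap 0.0854 F [ 0.11 -0.75 -0.2 ]
```

```bash
python3 -m pendant '[[[0.975,0.823,0],0,-1],[[0.975,0.823,0],0,-1],[[0.975,0.823,0],0,-1],[[0.975,0.823,0],0,-1],[[0.975,0.823,0],0,-1],[[0.975,0.823,0],0,-1],[[0.975,0.823,0],0,-1],[[0.975,0.823,0],0,-1],[[0.975,0.823,0],0,-1],[[0.975,0.823,0],0,-1],[[0.975,0.823,0],0,-1],[[0.975,0.823,0],0,-1]]'
python3 -m pendant '[[[0.975,0.823,0],0,-1],[[0.975,0.823,0],0,-1],[[0.975,0.823,0],0,-1],[[0.975,0.823,0],0,-1],[[0.975,0.823,0],0,-1],[[0.975,0.823,0],0,-1],[[0.975,0.823,0],0,-1],[[0.975,0.823,0],0,-1],[[0,0,0],0,-1],[[0,0,0],0,-1]]'
python3 -c "
from h import *
rel((.568,-.1335,.144))
snap('side','side1.png')"
```

```text
clock: 3.7
tcp_pos: [0.4364, -0.2884, 0.2383]
orientation: [0.0, 0.708, 0.707, -0.0]
wrist_force: [0.0, -0.0, 0.4]
finger_gap: 0.0853
clock: 4.95
tcp_pos: [0.5672, -0.1333, 0.2381]
orientation: [-0.0, 0.707, 0.707, -0.0]
wrist_force: [0.2, -0.6, -0.2]
finger_gap: 0.0856
rows of 20mm [-0.011  0.044  4.706] yaw 89.99 toolz [-6.e-04 -3.e-04 -1.e+00] clk 4.95 tcp [ 0.5672 -0.1333  0.2381] gap 0.0856 F [ 0.2  -0.56 -0.16]
```

View pics/side1.png

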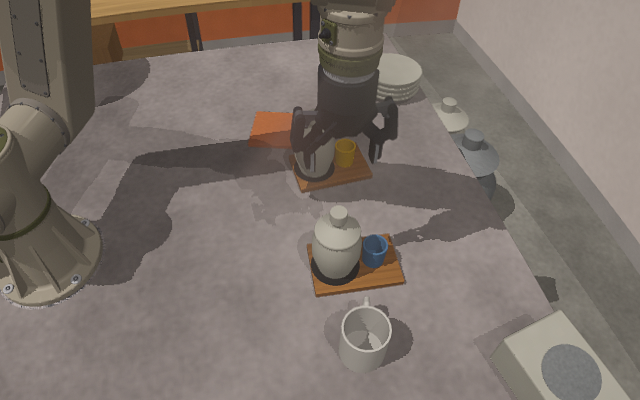

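The gripper stands above the jar, with its fingers at about (302,130) and (383,140) straddling the knob's column at 340. I'll go down and grip the knob.

```bash
python3 -m pendant '[[[0,0.04,0.9],0,-1],[[0,0,0.9],0,-1],[[0,0,0.9],0,-1],[[0,0,0.9],0,-1],[[0,0,0.7],0,-1],[[0,0,0.4],0,-1],[[0,0,0],0,-1]]' 50
python3 -m pendant '[[[0,0,0],0,0.2],[[0,0,0],0,0.4],[[0,0,0],0,0.6],[[0,0,0],0,1],[[0,0,0],0,1],[[0,0,0],0,1],[[0,0,0],0,1],[[0,0,0],0,1]]' 50
python3 -c "
from h import *
rel((.568,-.1335,.144))
snap('side','side2.png')"
```

```text
clock: 5.88
tcp_pos: [0.568, -0.1332, 0.1439]
orientation: [-0.0, 0.707, 0.707, -0.0]
wrist_force: [-0.4, 0.0, -0.1]
finger_gap: 0.0853
clock: 6.88
tcp_pos: [0.5683, -0.1331, 0.1443]
orientation: [0.0, 0.707, 0.707, -0.0]
wrist_force: [-0.4, -0.2, -0.3]
finger_gap: 0.0
rows of 20mm [-0.022 -0.017  0.014] yaw 90.03 toolz [-0.e+00 -1.e-04 -1.e+00] clk 6.875 tcp [ 0.5683 -0.1331  0.1443] gap 0.0 F [-0.38 -0.23 -0.25]
```

View pics/side2.png

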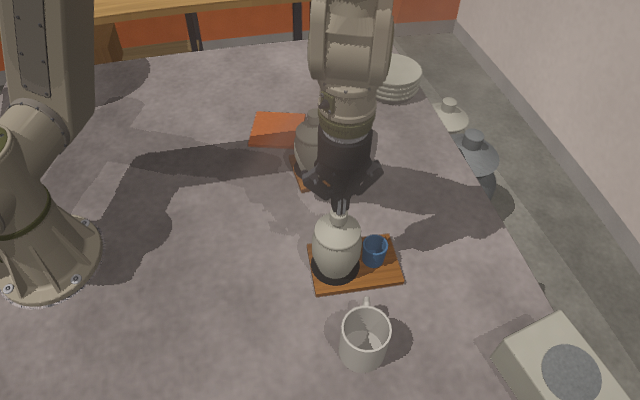

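```bash
python3 - <<'E'
from h import *
s=cv2.imread('pics/side2.png')
r=env.read_camera('side');st=env.get_state()
print(proj(r,st['tcp_pos']),proj(r,(.568,-.1335,.173)))
t=snap('top','top2.png')['color']
a=cv2.resize(s[150:260,290:400],(400,400),interpolation=cv2.INTER_CUBIC)
b=cv2.resize(t[150:250,340:440],(400,400),interpolation=cv2.INTER_CUBIC)
cv2.imwrite('pics/z2.png',np.hstack([a,b]))
E
```

```text
[337.97247052 221.6284527 ] [338.64148098 211.03044414]
```

View pics/z2.png

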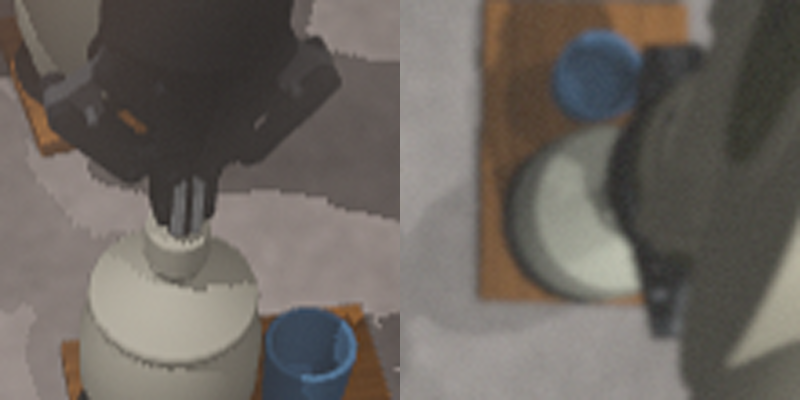

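```bash
python3 - <<'E'
from h import *
r=env.read_camera('side');t=env.read_camera('top')
for z in(.144,.155,.165,.175,.185): print(z,atz(r,(341.2,215),z))
for z in(.17,.19,.21,.23): print(z,proj(t,(.568,-.1335,z)))
print('knob top now'); 
print(atz(r,(290+179/3.636-.4,150+218/3.636),.173))
print([ (o['p'],np.round(o['location'],1)) for o in env.cut_out('side','jar')[:2]])
E
```

```text
0.144 [ 0.57727806 -0.11970751  0.144     ]
0.155 [ 0.57456429 -0.12838319  0.155     ]
0.165 [ 0.57209722 -0.13627017  0.165     ]
0.175 [ 0.56963016 -0.14415716  0.175     ]
0.185 [ 0.56716309 -0.15204414  0.185     ]
0.17 [398.34428628 200.11981349]
0.19 [400.27740981 199.51378179]
0.21 [402.30619717 198.87765451]
0.23 [404.43790422 198.20914054]
knob top now
[ 0.56885228 -0.13130566  0.173     ]
[(0.7, array([335.4, 244.8])), (0.64, array([375.4, 250.7]))]
```

```bash
python3 -m pendant '[[[0,0,-0.8],0,1],[[0,0,-1],0,1],[[0,0,-1],0,1],[[0,0,0],0,1],[[0,0,0],0,1]]'
python3 - <<'E'
from h import *
st=env.get_state();print(st['tcp_pos'],st['joint_pos'])
s=snap('side','s3.png');t=snap('top','t3.png')
print(proj(s,st['tcp_pos']),proj(t,st['tcp_pos']))
out=[]
for im,(x0,x1,y0,y1),r in((s,(270,390,110,230),s),(t,(350,450,150,250),t)):
    f=400/(x1-x0);z=cv2.resize(im['color'][y0:y1,x0:x1],(400,400),interpolation=cv2.INTER_CUBIC)
    p=(proj(r,st['tcp_pos'])+.5-[x0,y0])*f; cv2.circle(z,tuple(p.astype(int)),4,(0,255,0),1); out.append(z)
cv2.imwrite('pics/z3.png',np.hstack(out))
E
```

```text
clock: 7.8
tcp_pos: [0.5683, -0.133, 0.2002]
orientation: [0.0, 0.707, 0.707, -0.0]
wrist_force: [0.2, -0.2, -0.8]
finger_gap: -0.0004
[ 0.56830379 -0.13304677  0.20018848] [-3.67422972e-01  3.29704664e-01  7.37499991e-02  1.31471923e+00
 -7.62381177e-05  1.20285962e+00]
[339.55020635 199.93620429] [401.04490331 199.03144719]
```

View pics/z3.png

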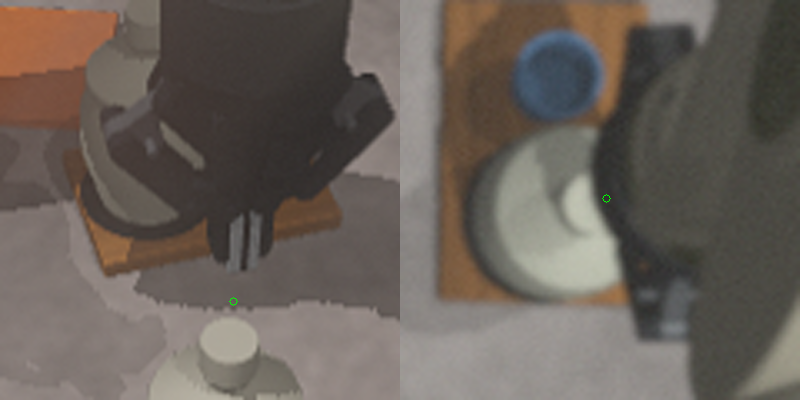

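```bash
cat >> h.py <<'E'
def tri(r1,p1,r2,p2):
    c1,d1=ray(r1,p1);c2,d2=ray(r2,p2)
    A=np.stack([d1,-d2],1);s=np.linalg.lstsq(A,c2-c1,rcond=None)[0]
    a=c1+s[0]*d1;b=c2+s[1]*d2; return (a+b)/2,np.linalg.norm(a-b)
E
python3 - <<'E'
from h import *
s=env.read_camera('side');t=env.read_camera('top')
print(tri(s,(382,138),t,(416,160)),tri(s,(304,148),t,(417,228)))
print(atz(s,(342.5,190.2),.2),atz(s,(342.5,190.2),.23))
S=cv2.resize(s['color'][0:240,180:480],(750,600));cv2.imwrite('pics/z4.png',S)
cv2.imwrite('pics/z5.png',cv2.resize(t['color'][120:300,300:500],(800,720))[:600])
E
```

```text
(array([ 0.6226525 , -0.13554816,  0.32421591]), np.float64(0.0023649521296148965)) (array([ 0.51406813, -0.13321851,  0.32191869]), np.float64(0.005223592127984679))
[ 0.57814492 -0.113155    0.2       ] [ 0.56993489 -0.13961     0.23      ]
```

View pics/z4.png

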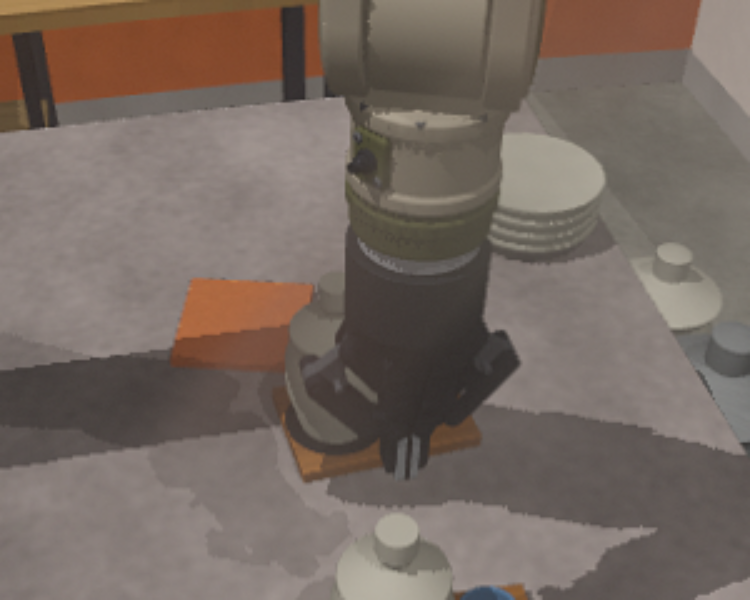

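View pics/z5.png

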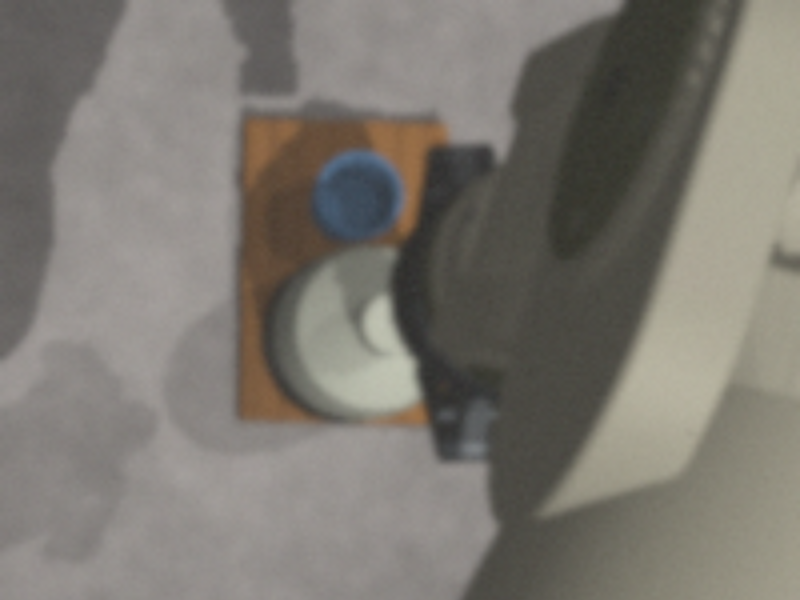

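The two views triangulate the gripper's knuckles to (0.568, -0.134), so the reported x and y are right. The fingertips, at (342,190), sit about 30 mm higher than the reported TCP. The fingers therefore closed just above the knob, and the jar was not touched. I'll reopen and go down in steps, checking by eye.

```bash
python3 -m pendant '[[[0,0,0],0,-1],[[0,0,0],0,-1],[[0,0,0],0,-1],[[0,0,0],0,-1],[[0,0,0],0,-1],[[0,0,1],0,-1],[[0,0,1],0,-1],[[0,0,1],0,-1],[[0,0,0.5],0,-1],[[0,0,0],0,-1],[[0,0,0],0,-1]]'
python3 - <<'E'
from h import *
st=env.get_state();s=snap('side','s5.png');t=st['tcp_pos']
x0,x1,y0,y1=270,410,130,235
z=cv2.resize(s['color'][y0:y1,x0:x1],(800,600),interpolation=cv2.INTER_CUBIC)
# predicted near bottom corners of open pads at candidate tip heights above reported TCP
for dz,c in((.0,(0,0,255)),(.013,(0,255,255)),(.031,(0,255,0)),(.044,(255,0,0))):
  for sx in(-1,1):
    for yy in(-.011,.011):
      p=(proj(s,t+[sx*.0425,yy,dz])+.5-[x0,y0])*800/140; cv2.circle(z,tuple(p.astype(int)),3,c,-1)
cv2.imwrite('pics/z6.png',z);print(st['tcp_pos'],st['wrist_force'],st['finger_gap'])
E
```

```text
clock: 9.38
tcp_pos: [0.5689, -0.1333, 0.1312]
orientation: [0.001, 0.707, 0.707, 0.0]
wrist_force: [0.3, -0.3, 0.1]
finger_gap: 0.0853
[ 0.56889172 -0.13326634  0.13115386] [ 0.26231333 -0.29461889  0.12748827] 0.08529122945362158
```

View pics/z6.png

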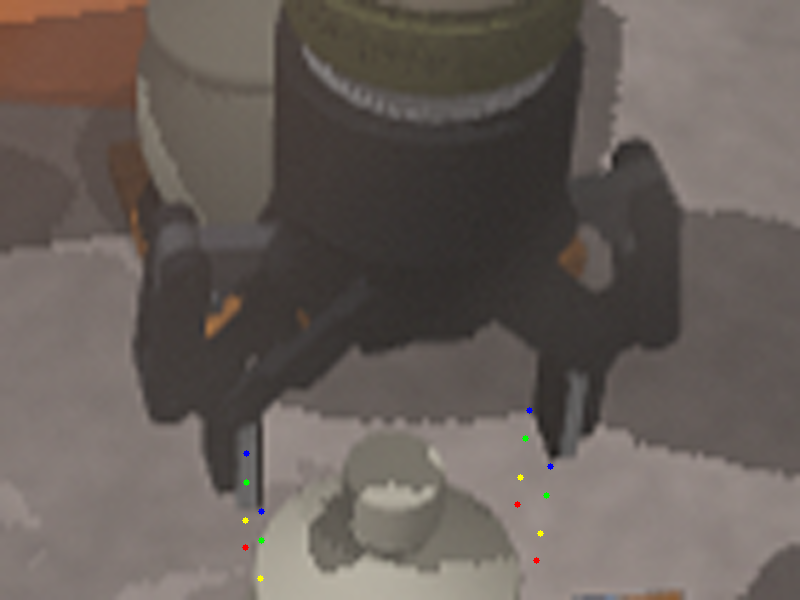

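The open pad ends match the markers 44 mm above the reported TCP, which is 13 mm of swing plus about 31 mm of offset. The actual z is therefore the reported z plus about 31 mm. I'll go down another 19 mm and close.

```bash
python3 -m pendant '[[[0,0,0.5],0,-1],[[0,0,0.45],0,-1],[[0,0,0],0,-0.5],[[0,0,0],0,0],[[0,0,0],0,0.3],[[0,0,0],0,0.6],[[0,0,0],0,1],[[0,0,0],0,1],[[0,0,0],0,1],[[0,0,0],0,1]]' 50
python3 - <<'E'
from h import *
s=snap('side','s6.png')
x0,x1,y0,y1=270,410,130,235
cv2.imwrite('pics/z7.png',cv2.resize(s['color'][y0:y1,x0:x1],(800,600),interpolation=cv2.INTER_CUBIC))
E
```

```text
clock: 10.68
tcp_pos: [0.5685, -0.1332, 0.1118]
orientation: [0.0, 0.707, 0.707, 0.0]
wrist_force: [-0.7, 0.2, 6.2]
finger_gap: 0.0283
```

View pics/z7.png

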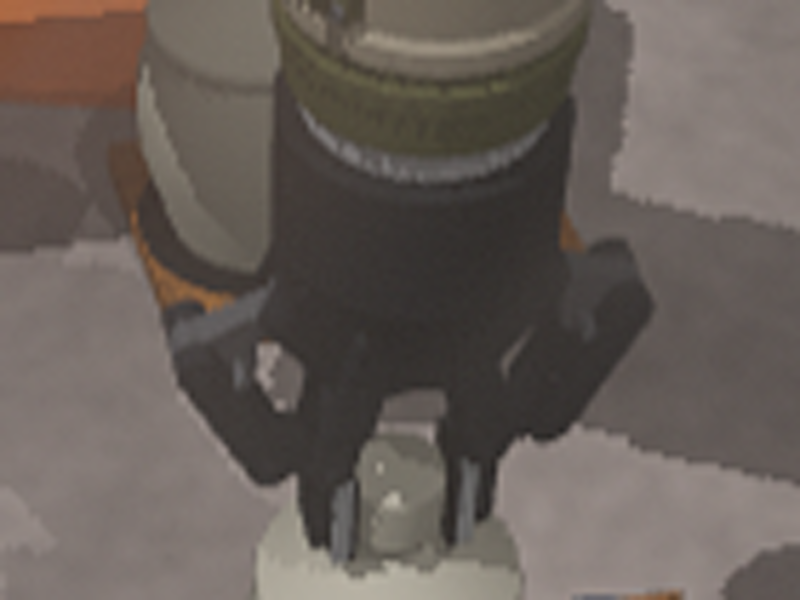

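The knob is gripped, with a gap of 28 mm and the pads around it. Lifting now.

```bash
python3 -m pendant '[[[0,0,-0.2],0,1],[[0,0,-0.4],0,1],[[0,0,-0.6],0,1],[[0,0,-0.6],0,1],[[0,0,-0.6],0,1],[[0,0,-0.4],0,1],[[0,0,-0.2],0,1],[[0,0,0],0,1]]'
python3 - <<'E'
from h import *
s=snap('side','s7.png');rel((.445,-.0732,.172))
x0,x1,y0,y1=270,430,130,300
cv2.imwrite('pics/z8.png',cv2.resize(s['color'][y0:y1,x0:x1],(564,600),interpolation=cv2.INTER_CUBIC))
E
```

```text
clock: 11.72
tcp_pos: [0.5684, -0.1331, 0.1715]
orientation: [0.0, 0.707, 0.707, 0.0]
wrist_force: [0.2, -0.8, -3.1]
finger_gap: 0.0285
rows of 20mm [ 2.994 -6.16  -0.043] yaw 90.03 toolz [-3.e-04  0.e+00 -1.e+00] clk 11.775 tcp [ 0.5682 -0.133   0.1711] gap 0.0286 F [-0.24  0.44 -2.6 ]
```

View pics/z8.png

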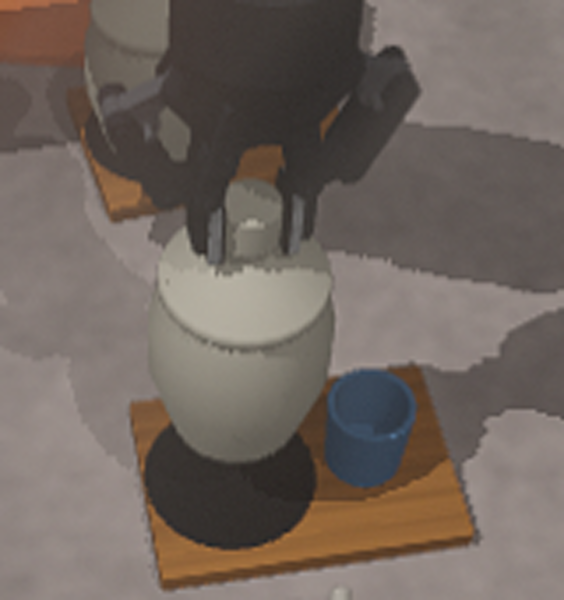

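The jar hangs upright, clear of its board, and the cup hasn't moved. I'll carry it forward and lower it.

```bash
python3 -m pendant '[[[0.25,-0.5,0],0,1],[[0.46,-0.95,0],0,1],[[0.46,-0.95,0],0,1],[[0.46,-0.95,0],0,1],[[0.46,-0.95,0],0,1],[[0.46,-0.95,0],0,1],[[0.3,-0.6,0],0,1],[[0.15,-0.3,0],0,1],[[0,0,0],0,1]]'
python3 -m pendant '[[[0,0,0.4],0,1],[[0,0,0.8],0,1],[[0,0,0.8],0,1],[[0,0,0.8],0,1],[[0,0,0.4],0,1],[[0,0,0.2],0,1],[[0,0,0.1],0,1],[[0,0,0],0,1],[[0,0,0],0,1]]'
python3 -m pendant '[[[0,0,0.1],0,1],[[0,0,0],0,1]]'
```

```text
clock: 12.9
tcp_pos: [0.4453, -0.0731, 0.1714]
orientation: [0.0, 0.707, 0.707, 0.0]
wrist_force: [0.5, 0.3, -3.6]
finger_gap: 0.0284
clock: 14.02
tcp_pos: [0.4457, -0.0733, 0.1017]
orientation: [0.0, 0.707, 0.707, 0.0]
wrist_force: [0.4, 0.6, -3.3]
finger_gap: 0.0283
clock: 14.28
tcp_pos: [0.4452, -0.0731, 0.0992]
orientation: [0.0, 0.707, 0.707, -0.0]
wrist_force: [0.3, -0.5, -4.4]
finger_gap: 0.0283
```

```bash
python3 -m pendant '[[[0,0,0.07],0,1],[[0,0,0],0,1]]'
python3 -m pendant '[[[0,0,0.06],0,1],[[0,0,0],0,1]]'
python3 - <<'E'
from h import *
t=snap('top','t8.png');s=snap('side','s8.png')
cv2.imwrite('pics/z9.png',np.hstack([cv2.resize(t['color'][140:280,330:470],(400,400)),cv2.resize(s['color'][120:300,240:420],(400,400))]))
E
```

```text
clock: 14.52
tcp_pos: [0.4452, -0.0731, 0.0977]
orientation: [-0.0, 0.707, 0.707, -0.0]
wrist_force: [0.2, 0.8, -3.3]
finger_gap: 0.0287
clock: 14.78
tcp_pos: [0.4454, -0.0732, 0.0968]
orientation: [0.0, 0.707, 0.707, 0.0]
wrist_force: [0.2, 0.4, -2.8]
finger_gap: 0.0283
```

View pics/z9.png

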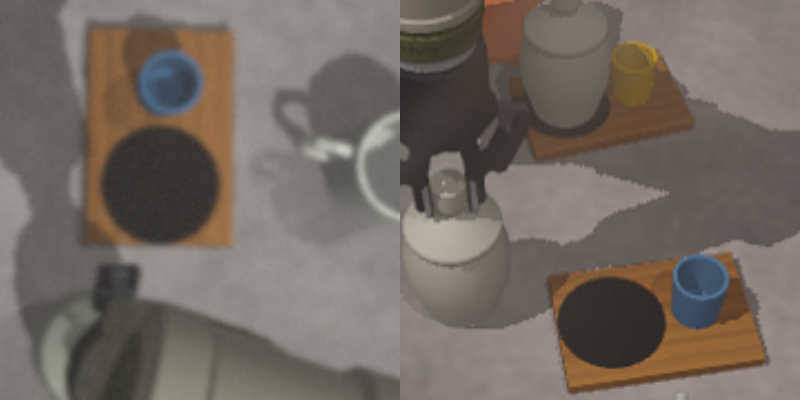

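```bash
python3 -m pendant '[[[0,0,0.08],0,1],[[0,0,0],0,1],[[0,0,0],0,1]]'
python3 - <<'E'
from h import *
rt=env.read_camera('top'); rs=env.read_camera('side')
for n,r,f,roi in(('top',rt,'pics/t8.png',(355,420,180,230)),('side',rs,'pics/s8.png',(300,400,230,300))):
    im=cv2.imread(f);x0,x1,y0,y1=roi
    m=np.zeros(im.shape[:2],np.uint8); m[y0:y1,x0:x1]=(im[y0:y1,x0:x1].max(2)<70)*255
    m=cv2.morphologyEx(m,cv2.MORPH_OPEN,np.ones((3,3)))
    c,_=cv2.findContours(m,0,cv2.CHAIN_APPROX_NONE);c=max(c,key=cv2.contourArea)
    P=np.array([atz(r,p[0],.015)[:2] for p in c]); (cx,cy),rad=cv2.minEnclosingCircle((P*1000).astype(np.float32)); print(n,'disc',P.mean(0),cx,cy,rad)
    for o in env.cut_out(n,'cup')[:2]:
        print('cup',o['p'],o['location'],atz(r,o['location'],.04))
for n,f,roi in (('top','pics/t8.png',(370,400,150,185)),('side','pics/s8.png',(350,400,230,275))):
    pass
E
```

```text
clock: 15.25
tcp_pos: [0.4458, -0.0734, 0.0967]
orientation: [0.001, 0.707, 0.707, 0.0]
wrist_force: [-4.3, 1.3, 10.2]
finger_gap: 0.0285
top disc [ 0.56709416 -0.13239548] 567.2880249023438 -132.75059509277344 44.26845932006836
cup 0.93 [388.0, 170.5] [ 0.63985556 -0.13635861  0.04      ]
side disc [ 0.56773863 -0.13497898] 568.271240234375 -134.23069763183594 46.39725112915039
cup 0.9 [374.5, 251.2] [ 0.64384192 -0.13667827  0.04      ]
```

The bench was reached at 10 N. Opening, then raising.

```bash
python3 -m pendant '[[[0,0,-0.05],0,0.3],[[0,0,0],0,0],[[0,0,0],0,-0.5],[[0,0,0],0,-1],[[0,0,0],0,-1],[[0,0,-0.6],0,-1],[[0,0,-1],0,-1],[[0,0,-1],0,-1],[[0,0,-1],0,-1],[[0,0,-0.4],0,-1],[[0,0,0],0,-1]]'
python3 - <<'E'
from h import *
t=snap('top','t9.png');s=snap('side','s9.png')
cup=[]
x0,y0=370,150;x1,y1=350,230
cv2.imwrite('pics/z10.png',np.hstack([cv2.resize(t['color'][y0:y0+40,x0:x0+40],(400,400),interpolation=cv2.INTER_CUBIC),cv2.resize(s['color'][y1-50:y1+70,x1-80:x1+40],(400,400),interpolation=cv2.INTER_CUBIC)]))
hs=lambda im:cv2.cvtColor(im,cv2.COLOR_BGR2HSV)
h=hs(t['color']);m=((h[...,0]>95)&(h[...,0]<125)&(h[...,1]>90)).astype(np.uint8);m[:150]=0;m[190:]=0;m[:,:370]=0;m[:,410:]=0
c,_=cv2.findContours(m,0,1);c=max(c,key=cv2.contourArea);(e,rad)=cv2.minEnclosingCircle(c);print(e,rad,atz(t,e,.065),cv2.fitEllipse(c))
rel((.642,-.137,.2))
E
```

```text
clock: 16.82
tcp_pos: [0.4457, -0.0732, 0.1767]
orientation: [0.001, 0.707, 0.707, 0.0]
wrist_force: [0.1, -0.6, -0.4]
finger_gap: 0.0855
(388.0, 168.5) 9.962529182434082 [ 0.64114693 -0.1325206   0.065     ] ((387.0440673828125, 168.78578186035156), (14.716333389282227, 18.122982025146484), 7.726212978363037)
rows of 20mm [-3.204  9.848 -1.227] yaw 90.03 toolz [-7.e-04  2.e-04 -1.e+00] clk 16.925 tcp [ 0.445  -0.073   0.1756] gap 0.0855 F [-0.29  0.62  0.78]
```

View pics/z10.png

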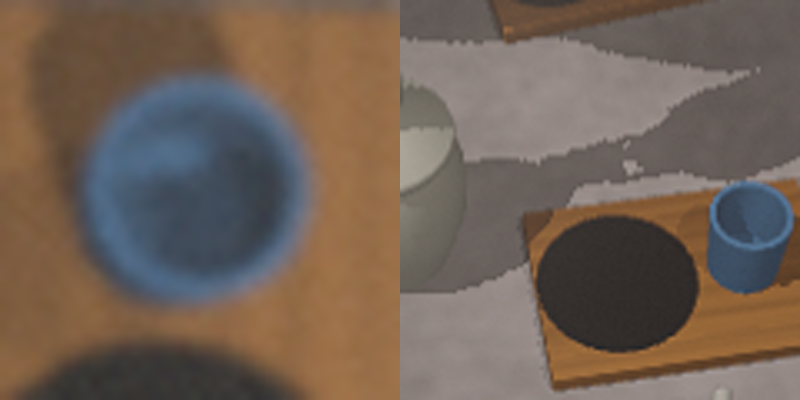

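```bash
python3 - <<'E'
from h import *
t=env.read_camera('top');s=env.read_camera('side')
a=atz(t,(389.1,168.1),.065);b=atz(s,(375.2,244.4),.065);print(a,b);p=(a+b)/2;print(p)
ti=t['color'];si=s['color'];o=[]
for r,(x0,y0,n) in((t,(370,150,40)),(s,(350,225,60))):
  f=400/n;z=cv2.resize(r['color'][y0:y0+n,x0:x0+n],(400,400),interpolation=cv2.INTER_CUBIC)
  for rad,h in((.024,.065),(.021,.015)):
      pts=np.array([proj(r,(p[0]+rad*np.cos(q),p[1]+rad*np.sin(q),h)) for q in np.linspace(0,6.3,60)])
      cv2.polylines(z,[((pts+.5-[x0,y0])*f).astype(int)],True,(0,255,0),1)
  o.append(z)
cv2.imwrite('pics/z11.png',np.hstack(o))
rel((p[0],p[1],.13))
E
```

```text
[ 0.64195937 -0.13489585  0.065     ] [ 0.64186204 -0.1384178   0.065     ]
[ 0.64191071 -0.13665683  0.065     ]
rows of 20mm [-3.193  9.859  2.252] yaw 90.03 toolz [-1.3e-03  4.0e-04 -1.0e+00] clk 17.025 tcp [ 0.4448 -0.0729  0.1753] gap 0.0851 F [ 0.86 -0.05 -1.01]
```

View pics/z11.png

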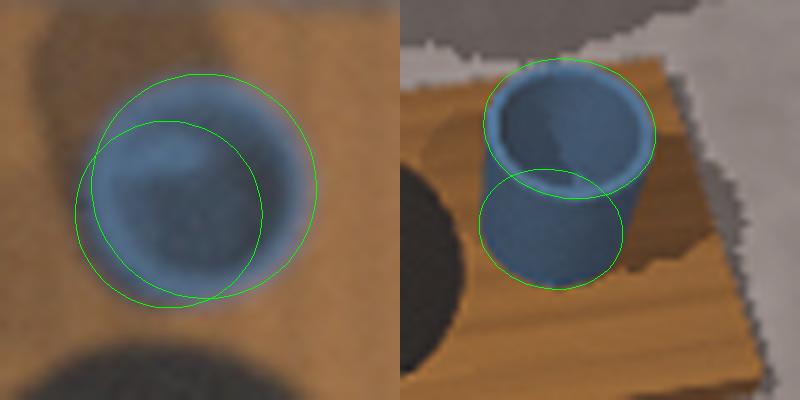

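```bash
python3 -m pendant '[[[-0.3,0.95,0],0,-1],[[-0.31,0.98,0],0,-1],[[-0.31,0.98,0],0,-1],[[-0.31,0.98,0],0,-1],[[-0.31,0.98,0],0,-1],[[-0.32,0.99,0],0,-1],[[-0.32,0.99,0],0,-1],[[-0.32,0.99,0],0,-1],[[-0.32,0.99,0],0,-1],[[-0.32,1,0],0,-1],[[0,0,0.5],0,-1],[[0,0,0.5],0,-1]]'
python3 -m pendant '[[[0,0,1],0,-1],[[0,0,1],0,-1],[[0,0,1],0,-1],[[0,0,1],0,-1],[[0,0,1],0,-1],[[0,0,0.6],0,-1],[[0,0,0],0,-1],[[0,0,0],0,-1]]' 30
python3 - <<'E'
from h import *
s=snap('side','s12.png');rel((.642,-.136,-.007))
cv2.imwrite('pics/z12.png',cv2.resize(s['color'][150:300,290:440],(600,600),interpolation=cv2.INTER_CUBIC))
E
```

```text
clock: 18.52
tcp_pos: [0.6408, -0.1354, 0.1544]
orientation: [-0.001, 0.707, 0.707, -0.001]
wrist_force: [-0.2, -0.1, -0.4]
finger_gap: 0.0851
clock: 19.52
tcp_pos: [0.6422, -0.1359, 0.0448]
orientation: [0.0, 0.707, 0.707, 0.0]
wrist_force: [-0.5, -0.3, -0.2]
finger_gap: 0.0852
rows of 20mm [ 2.000e-03 -3.100e-02  2.605e+00] yaw 90.03 toolz [ 1.5e-03 -6.0e-04 -1.0e+00] clk 19.575 tcp [ 0.6425 -0.136   0.0451] gap 0.085 F [ 0.5   0.31 -0.04]
```

View pics/z12.png

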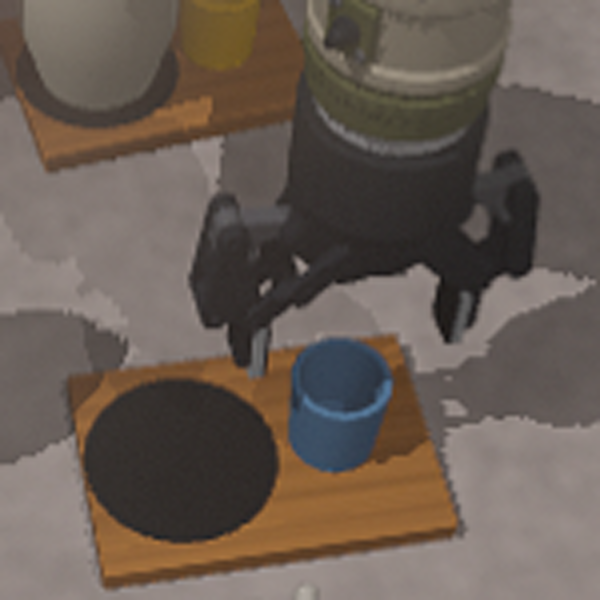

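The fingers straddle the cup. Going down and closing.

```bash
python3 -m pendant '[[[0,0,0.8],0,-1],[[0,0,0.8],0,-1],[[0,0,0.6],0,-1],[[0,0,0.4],0,-1],[[0,0,0],0,-0.7],[[0,0,0],0,-0.4],[[0,0,0],0,-0.1],[[0,0,0],0,0.2],[[0,0,0],0,0.5],[[0,0,0],0,0.5]]' 25
python3 - <<'E'
from h import *
s=snap('side','s13.png');rel((.642,-.136,-.007))
cv2.imwrite('pics/z13.png',cv2.resize(s['color'][150:300,290:440],(600,600),interpolation=cv2.INTER_CUBIC))
E
```

```text
clock: 20.82
tcp_pos: [0.6424, -0.136, -0.007]
orientation: [0.001, 0.707, 0.707, 0.0]
wrist_force: [-1.7, 0.1, 5.2]
finger_gap: 0.0473
rows of 20mm [ 0.001 -0.02  -0.003] yaw 90.03 toolz [ 1.1e-03 -6.0e-04 -1.0e+00] clk 20.875 tcp [ 0.6424 -0.136  -0.0071] gap 0.0472 F [-2.37 -0.22  6.56]
```

View pics/z13.png

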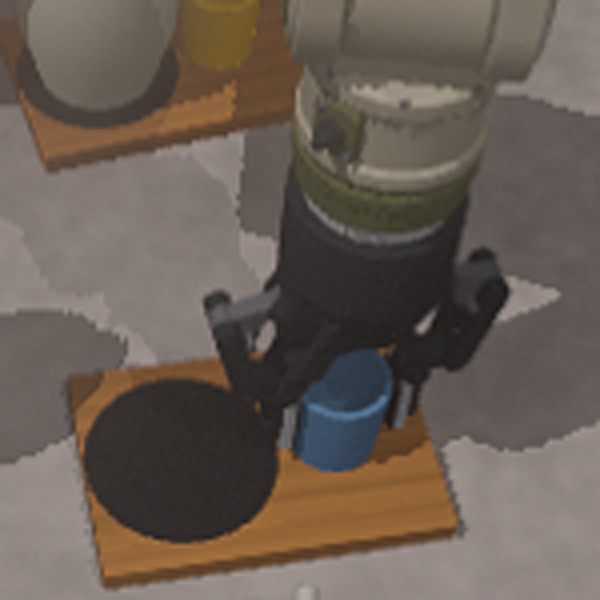

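```bash
python3 -m pendant '[[[0,0,-0.2],0,0.5],[[0,0,-0.5],0,0.5],[[0,0,-0.9],0,0.5],[[0,0,-1],0,0.5],[[0,0,-1],0,0.5],[[0,0,-1],0,0.5],[[0,0,-1],0,0.5],[[0,0,-1],0,0.5],[[0,0,-1],0,0.5],[[0,0,-1],0,0.5],[[0,0,-1],0,0.5],[[0,0,-0.4],0,0.5]]'
python3 - <<'E'
from h import *
s=snap('side','s14.png');t=snap('top','t14.png');rel((.52,.2955,.193));o=[]
p=np.array([.5197,.2957]);an=np.radians(-15.6)
for r,(x0,y0,n) in((t,(150,180,100)),(s,(230,80,130))):
  f=400/n;z=cv2.resize(r['color'][y0:y0+n,x0:x0+n],(400,400),interpolation=cv2.INTER_CUBIC)
  R=np.array([[np.cos(an),-np.sin(an)],[np.sin(an),np.cos(an)]])
  pts=np.array([proj(r,[*(p+R@(np.array(c)*.065)),.012]) for c in((1,1),(1,-1),(-1,-1),(-1,1))])
  cv2.polylines(z,[((pts+.5-[x0,y0])*f).astype(int)],True,(0,255,0),1);o.append(z)
cv2.imwrite('pics/z14.png',np.hstack(o))
E
```

```text
clock: 22.38
tcp_pos: [0.6427, -0.1361, 0.1948]
orientation: [0.002, 0.707, 0.707, 0.001]
wrist_force: [-0.7, -0.5, -1.6]
finger_gap: 0.0472
rows of 20mm [ 2.1579e+01 -6.1170e+00  3.0000e-03] yaw 90.03 toolz [ 2.5e-03 -9.0e-04 -1.0e+00] clk 22.475 tcp [ 0.6426 -0.136   0.1937] gap 0.0473 F [ 0.7   0.35 -0.58]
```

View pics/z14.png

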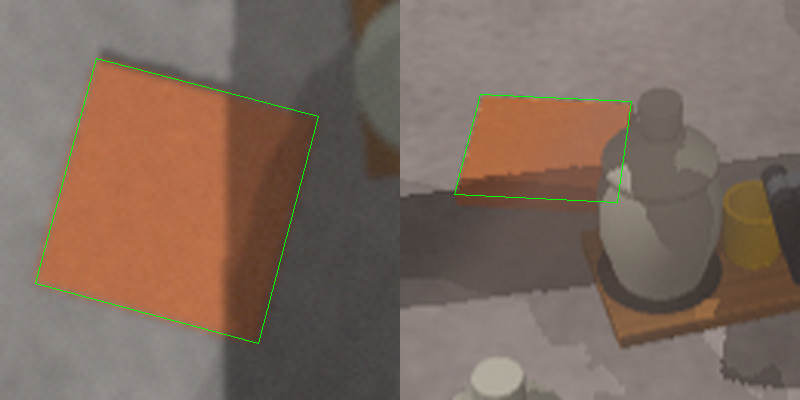

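View pics/s14.png

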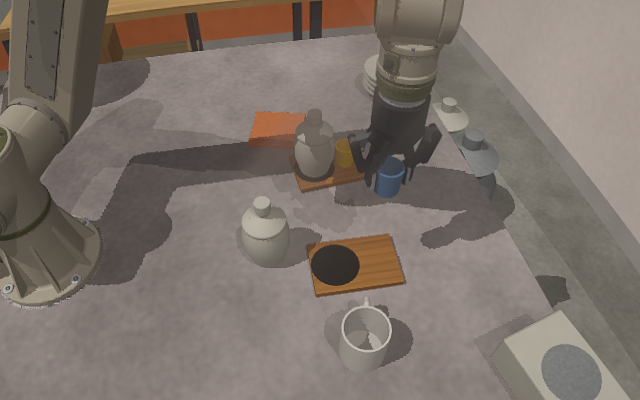

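The tile outline fits in both views, and the cup hangs upright. Carrying it over, high above the other jar.

```bash
python3 -m pendant '[[[0.6,-0.17,0],0,0.5],[[1,-0.283,0],0,0.5],[[1,-0.283,0],0,0.5],[[1,-0.283,0],0,0.5],[[1,-0.283,0],0,0.5],[[1,-0.283,0],0,0.5],[[1,-0.283,0],0,0.5],[[1,-0.283,0],0,0.5],[[1,-0.283,0],0,0.5],[[1,-0.283,0],0,0.5],[[1,-0.283,0],0,0.5],[[1,-0.283,0],0,0.5]]'
python3 -m pendant '[[[1,-0.283,0],0,0.5],[[1,-0.283,0],0,0.5],[[1,-0.283,0],0,0.5],[[1,-0.283,0],0,0.5],[[1,-0.283,0],0,0.5],[[1,-0.283,0],0,0.5],[[1,-0.283,0],0,0.5],[[1,-0.283,0],0,0.5],[[1,-0.283,0],0,0.5],[[0.7,-0.2,0],0,0.5],[[0.28,-0.08,0],0,0.5],[[0,0,0],0,0.5]]'
python3 -c "
from h import *
rel((.52,.2955,-.01))"
```

```text
clock: 23.98
tcp_pos: [0.5758, 0.0975, 0.1921]
orientation: [0.0, 0.707, 0.707, 0.0]
wrist_force: [0.2, -0.8, -0.9]
finger_gap: 0.0474
clock: 25.48
tcp_pos: [0.5195, 0.2959, 0.192]
orientation: [0.0, 0.707, 0.707, -0.0]
wrist_force: [0.4, -0.1, -1.3]
finger_gap: 0.0474
rows of 20mm [-0.015  0.026 10.099] yaw 90.05 toolz [ 0.e+00 -4.e-04 -1.e+00] clk 25.475 tcp [0.5195 0.2959 0.192 ] gap 0.0474 F [ 0.38 -0.07 -1.29]
```

```bash
python3 -m pendant '[[[0,0,0.6],0,0.5],[[0,0,1],0,0.5],[[0,0,1],0,0.5],[[0,0,1],0,0.5],[[0,0,1],0,0.5],[[0,0,1],0,0.5],[[0,0,1],0,0.5],[[0,0,1],0,0.5],[[0,0,1],0,0.5],[[0,0,0.6],0,0.5],[[0,0,0.4],0,0.5],[[0,0,0],0,0.5]]'
python3 -m pendant '[[[0,0,0.1],0,0.5],[[0,0,0.1],0,0.5],[[0,0,0.1],0,0.5],[[0,0,0],0,0.5],[[0,0,0],0,0.5]]'
python3 -m pendant '[[[0,0,0.05],0,0.5],[[0,0,0.05],0,0.5],[[0,0,0],0,0.5]]'
```

```text
clock: 26.98
tcp_pos: [0.5193, 0.2954, -0.0004]
orientation: [-0.0, 0.707, 0.707, -0.0]
wrist_force: [0.5, -1.1, -0.9]
finger_gap: 0.0466
clock: 27.6
tcp_pos: [0.5195, 0.2957, -0.0059]
orientation: [0.0, 0.707, 0.707, 0.0]
wrist_force: [-0.4, -1.2, -0.4]
finger_gap: 0.0472
clock: 27.98
tcp_pos: [0.5194, 0.2956, -0.0081]
orientation: [0.0, 0.707, 0.707, -0.0]
wrist_force: [0.3, -0.2, -0.5]
finger_gap: 0.047
```

```bash
python3 -m pendant '[[[0,0,0.05],0,0.5],[[0,0,0],0,0.5],[[0,0,0],0,0.5]]'
python3 -m pendant '[[[0,0,0.06],0,0.5],[[0,0,0],0,0.5],[[0,0,0],0,0.5]]'
```

```text
clock: 28.35
tcp_pos: [0.5195, 0.2957, -0.009]
orientation: [0.0, 0.707, 0.707, -0.0]
wrist_force: [0.1, 0.6, -1.8]
finger_gap: 0.0474
clock: 28.72
tcp_pos: [0.5197, 0.2958, -0.01]
orientation: [0.0, 0.707, 0.707, 0.0]
wrist_force: [-0.5, 0.8, 1.3]
finger_gap: 0.0475
```

```bash
python3 -m pendant '[[[0,0,0.04],0,0.5],[[0,0,0],0,0.5]]'
python3 -m pendant '[[[0,0,0],0,0.2],[[0,0,0],0,0],[[0,0,0],0,-0.3],[[0,0,0],0,-0.6],[[0,0,0],0,-1],[[0,0,0],0,-1],[[0,0,-0.5],0,-1],[[0,0,-1],0,-1],[[0,0,-1],0,-1],[[0,0,-1],0,-1],[[0,0,-1],0,-1],[[0,0,-1],0,-1]]'
python3 - <<'E'
from h import *
s=snap('side','s15.png');t=snap('top','t15.png')
cv2.imwrite('pics/z15.png',np.hstack([cv2.resize(t['color'][180:280,150:250],(400,400)),cv2.resize(s['color'][80:210,230:360],(400,400))]))
E
```

```text
clock: 28.98
tcp_pos: [0.5197, 0.2958, -0.0101]
orientation: [0.0, 0.707, 0.707, 0.0]
wrist_force: [-1.8, -1.2, 6.0]
finger_gap: 0.0469
clock: 30.48
tcp_pos: [0.5197, 0.2958, 0.1006]
orientation: [0.0, 0.707, 0.707, 0.0]
wrist_force: [-0.2, -0.2, 0.1]
finger_gap: 0.0855
```

View pics/z15.png

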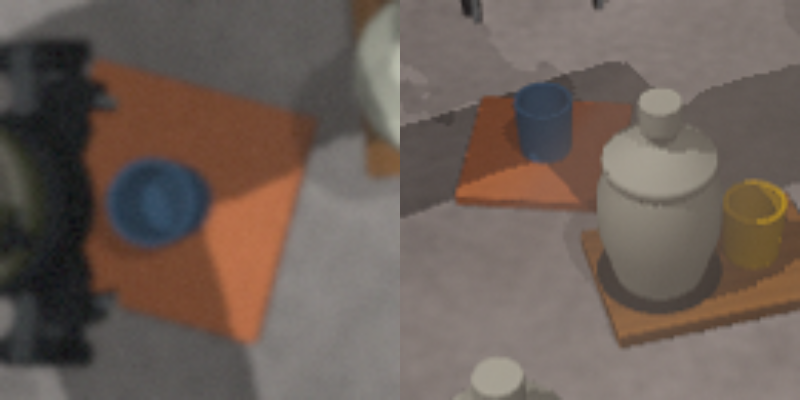

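The cup is upright in the middle of the tile, at (189,230) in the top view. Now returning to the parked jar.

```bash
python3 -m pendant '[[[0,0,-1],0,-1],[[0,0,-1],0,-1],[[0,0,-1],0,-1],[[0,0,-0.8],0,-1],[[-0.8,-0.16,0],0,-1],[[-1,-0.2,0],0,-1],[[-1,-0.2,0],0,-1],[[-1,-0.2,0],0,-1],[[-1,-0.2,0],0,-1],[[-1,-0.2,0],0,-1],[[-1,-0.2,0],0,-1],[[-1,-0.2,0],0,-1]]'
python3 -m pendant '[[[-1,-0.2,0],0,-1],[[-1,-0.2,0],0,-1],[[-1,-0.2,0],0,-1],[[-1,-0.2,0],0,-1],[[-1,-0.2,0],0,-1],[[-1,-0.2,0],0,-1],[[-1,-0.2,0],0,-1],[[-1,-0.2,0],0,-1],[[-1,-0.2,0],0,-1],[[-1,-0.2,0],0,-1],[[-0.6,-0.12,0],0,-1],[[0,0,0],0,-1]]'
python3 - <<'E'
from h import *
s=snap('side','s16.png');rel((.4453,-.0732,.0965))
# jar knob check
x0,y0=210,170;z=cv2.resize(s['color'][y0:y0+110,x0:x0+110],(600,600),interpolation=cv2.INTER_CUBIC)
for rad,h in((.015,.158),(.033,0),(.015,.136)):
  pts=np.array([proj(s,(.4453+rad*np.cos(q),-.0735+rad*np.sin(q),h)) for q in np.linspace(0,6.3,60)])
  cv2.polylines(z,[((pts+.5-[x0,y0])*600/110).astype(int)],True,(0,255,0),1)
cv2.imwrite('pics/z16.png',z)
E
```

```text
clock: 32.08
tcp_pos: [0.4881, 0.1384, 0.1751]
orientation: [0.0, 0.707, 0.707, 0.0]
wrist_force: [-0.1, 1.2, 0.3]
finger_gap: 0.0852
clock: 33.58
tcp_pos: [0.4459, -0.073, 0.1751]
orientation: [0.0, 0.707, 0.707, 0.0]
wrist_force: [-0.0, 0.4, -0.2]
finger_gap: 0.0854
rows of 20mm [-0.034 -0.036  3.931] yaw 89.98 toolz [ 2.e-04  2.e-04 -1.e+00] clk 33.625 tcp [ 0.446  -0.0725  0.1751] gap 0.0852 F [ 0.08 -0.19 -1.37]
```

View pics/z16.png

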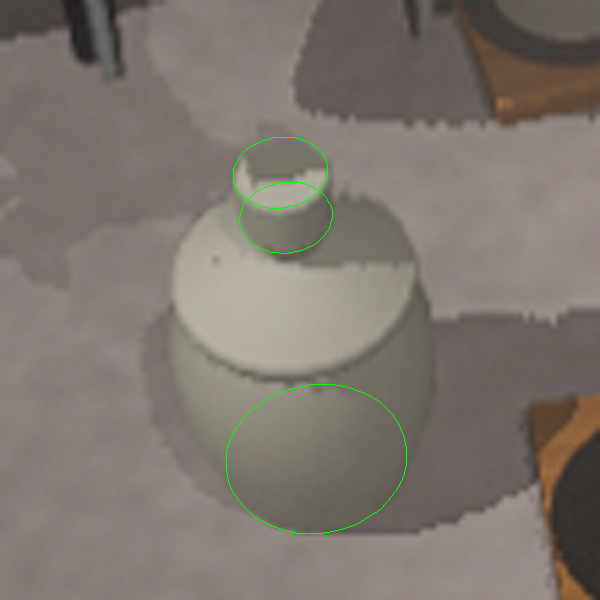

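The jar stands exactly where it was parked; the outline fits. Going down to regrip it.

```bash
python3 -m pendant '[[[-0.02,-0.03,0.8],0,-1],[[0,0,1],0,-1],[[0,0,1],0,-1],[[0,0,0.7],0,-1],[[0,0,0.4],0,-1],[[0,0,0],0,-0.5],[[0,0,0],0,0],[[0,0,0],0,0.3],[[0,0,0],0,0.6],[[0,0,0],0,1],[[0,0,0],0,1],[[0,0,0],0,1]]' 50
python3 -m pendant '[[[0,0,-0.2],0,1],[[0,0,-0.5],0,1],[[0,0,-0.8],0,1],[[0,0,-0.8],0,1],[[0,0,-0.8],0,1],[[0,0,-0.6],0,1],[[0,0,-0.3],0,1],[[0,0,0],0,1]]'
python3 - <<'E'
from h import *
s=snap('side','s17.png');rel((.5683,-.1331,.172))
cv2.imwrite('pics/z17.png',cv2.resize(s['color'][120:300,210:410],(667,600),interpolation=cv2.INTER_CUBIC))
E
```

```text
clock: 35.12
tcp_pos: [0.4459, -0.0729, 0.0979]
orientation: [0.001, 0.707, 0.707, 0.0]
wrist_force: [-1.3, -0.4, 6.9]
finger_gap: 0.0281
clock: 36.12
tcp_pos: [0.4457, -0.0728, 0.1773]
orientation: [0.0, 0.707, 0.707, 0.0]
wrist_force: [-0.6, -0.3, -3.6]
finger_gap: 0.0284
rows of 20mm [-3.026  6.145  0.24 ] yaw 90.03 toolz [-3.e-04  0.e+00 -1.e+00] clk 36.175 tcp [ 0.4454 -0.0727  0.1768] gap 0.0283 F [ 0.02  0.12 -4.96]
```

View pics/z17.png

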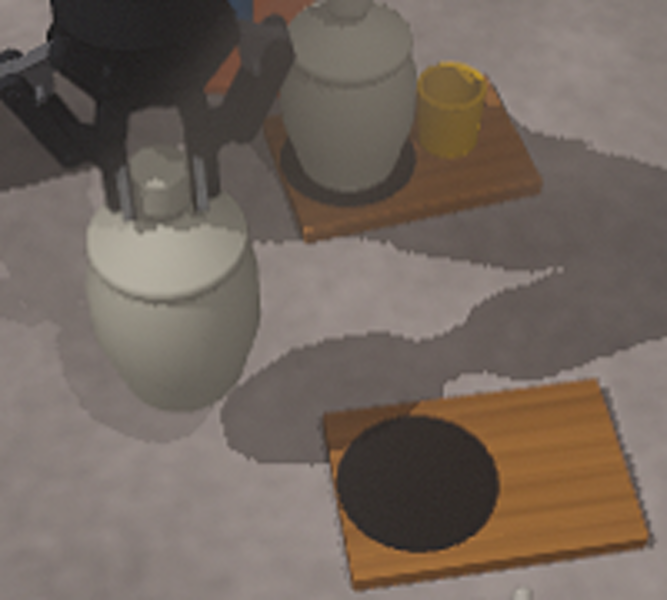

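```bash
python3 -m pendant '[[[-0.25,0.5,0],0,1],[[-0.46,0.95,0],0,1],[[-0.46,0.95,0],0,1],[[-0.46,0.95,0],0,1],[[-0.46,0.95,0],0,1],[[-0.46,0.95,0],0,1],[[-0.3,0.6,0],0,1],[[-0.18,0.29,0],0,1],[[0,0,0],0,1],[[0,0,0],0,1]]'
python3 -m pendant '[[[0,0,0.4],0,1],[[0,0,0.7],0,1],[[0,0,0.7],0,1],[[0,0,0.5],0,1],[[0,0,0.3],0,1],[[0,0,0.2],0,1],[[0,0,0],0,1],[[0,0,0],0,1]]'
python3 - <<'E'
from h import *
s=snap('side','s18.png');rel((.5683,-.1331,.1128))
cv2.imwrite('pics/z18.png',cv2.resize(s['color'][180:300,290:410],(600,600),interpolation=cv2.INTER_CUBIC))
E
```

```text
clock: 37.42
tcp_pos: [0.5677, -0.1329, 0.1771]
orientation: [-0.0, 0.707, 0.707, -0.0]
wrist_force: [0.7, 0.2, -4.0]
finger_gap: 0.0286
clock: 38.42
tcp_pos: [0.5687, -0.1334, 0.1215]
orientation: [0.0, 0.707, 0.707, 0.0]
wrist_force: [0.3, 0.8, -3.0]
finger_gap: 0.0281
rows of 20mm [ 0.015 -0.019  0.437] yaw 90.03 toolz [ 8.e-04 -4.e-04 -1.e+00] clk 38.475 tcp [ 0.5687 -0.1334  0.1215] gap 0.0281 F [ 0.65  0.79 -4.03]
```

View pics/z18.png

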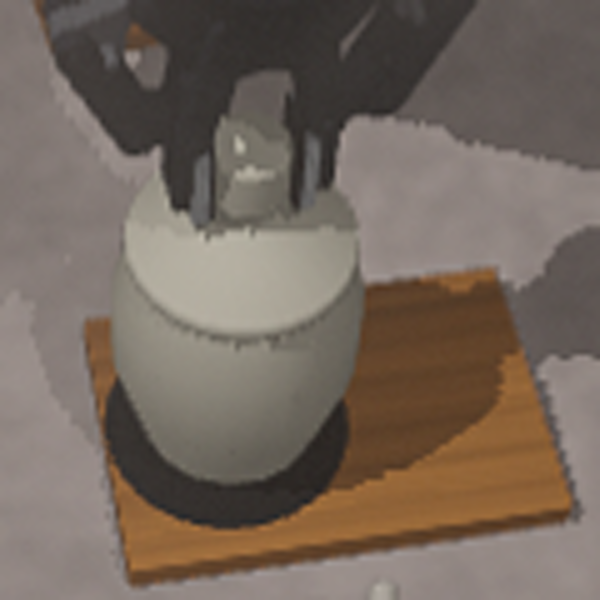

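```bash
python3 -m pendant '[[[0,0,0.15],0,1],[[0,0,0.1],0,1],[[0,0,0.08],0,1],[[0,0,0],0,1],[[0,0,0],0,1]]'
python3 -m pendant '[[[0,0,0.05],0,1],[[0,0,0],0,1],[[0,0,0],0,1]]'
python3 -m pendant '[[[0,0,0.05],0,1],[[0,0,0],0,1],[[0,0,0],0,1]]'
```

```text
clock: 39.1
tcp_pos: [0.5684, -0.1332, 0.1145]
orientation: [0.0, 0.707, 0.707, -0.0]
wrist_force: [0.0, -0.2, -3.2]
finger_gap: 0.0286
clock: 39.48
tcp_pos: [0.5683, -0.1332, 0.1135]
orientation: [0.0, 0.707, 0.707, -0.0]
wrist_force: [0.8, -0.2, -3.7]
finger_gap: 0.0288
clock: 39.85
tcp_pos: [0.5685, -0.1333, 0.113]
orientation: [0.0, 0.707, 0.707, 0.0]
wrist_force: [-0.6, -0.8, 0.6]
finger_gap: 0.0285
```

```bash
python3 -m pendant '[[[0,0,0.04],0,1],[[0,0,0],0,1],[[0,0,0],0,1]]'
python3 - <<'E'
from h import *
s=snap('side','s19.png');r=s
x0,y0=290,180
z=cv2.resize(s['color'][y0:y0+120,x0:x0+120],(600,600),interpolation=cv2.INTER_CUBIC)
for rad,h in((.047,.015),(.033,.015)):
  pts=np.array([proj(s,(.568+rad*np.cos(q),-.1335+rad*np.sin(q),h)) for q in np.linspace(0,6.3,60)])
  cv2.polylines(z,[((pts+.5-[x0,y0])*5).astype(int)],True,(0,255,0),1)
cv2.imwrite('pics/z19.png',z)
E
```

```text
clock: 40.22
tcp_pos: [0.5687, -0.1334, 0.113]
orientation: [0.001, 0.707, 0.707, 0.0]
wrist_force: [-2.5, 0.2, 6.1]
finger_gap: 0.0283
```

View pics/z19.png

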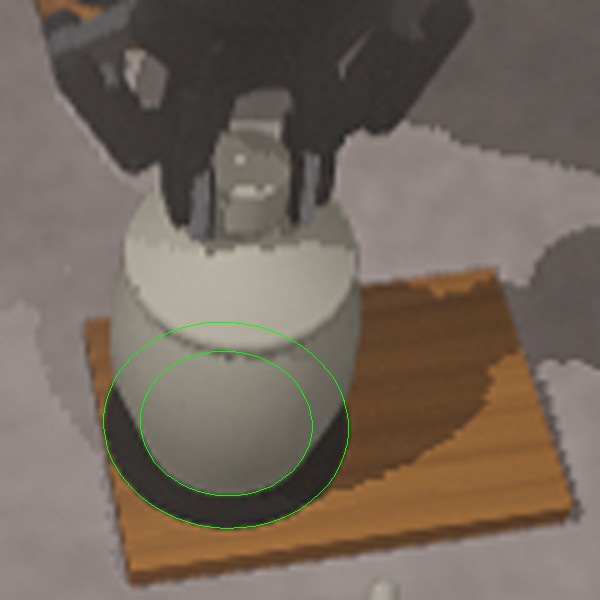

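The jar's foot and the disc match the home outline, and the board is carrying the weight. Releasing and withdrawing.

```bash
python3 -m pendant '[[[0,0,0],0,0.5],[[0,0,0],0,0.2],[[0,0,0],0,-0.2],[[0,0,0],0,-0.6],[[0,0,0],0,-1],[[0,0,0],0,-1],[[0,0,-0.5],0,-1],[[0,0,-1],0,-1],[[0,0,-1],0,-1],[[0,0,-1],0,-1],[[0,0,-1],0,-1],[[0,0,-1],0,-1]]'
python3 -m pendant '[[[0.5,-0.8,0],0,-1],[[0.5,-1,0],0,-1],[[0.5,-1,0],0,-1],[[0.5,-1,0],0,-1],[[0.5,-1,0],0,-1],[[0.5,-1,0],0,-1],[[0.5,-0.6,0],0,-1],[[0,0,0],0,-1],[[0,0,0],0,-1],[[0,0,0],0,-1]]'
python3 - <<'E'
from h import *
s=snap('side','s20.png');t=snap('top','t20.png');o=[]
for r,(x0,y0,n) in((t,(350,140,90)),(s,(290,190,120))):
  f=400/n;z=cv2.resize(r['color'][y0:y0+n,x0:x0+n],(400,400),interpolation=cv2.INTER_CUBIC)
  for rad,h in((.047,.015),(.033,.015),(.015,.173)):
    pts=np.array([proj(r,(.568+rad*np.cos(q),-.1335+rad*np.sin(q),h)) for q in np.linspace(0,6.3,60)])
    cv2.polylines(z,[((pts+.5-[x0,y0])*f).astype(int)],True,(0,255,0),1)
  o.append(z)
cv2.imwrite('pics/z20.png',np.hstack(o)); rel((.5,0,.2))
for n,r in(('top',t),('side',s)):
  for q in env.boxes_of(n,'cup')[:2]: print(n,q['p'],q['location'],atz(r,q['location'],.04))
E
```

```text
clock: 41.78
tcp_pos: [0.5684, -0.1333, 0.2232]
orientation: [0.0, 0.707, 0.707, 0.0]
wrist_force: [-0.2, 0.1, -0.3]
finger_gap: 0.0855
clock: 43.02
tcp_pos: [0.4409, -0.0637, 0.2216]
orientation: [0.0, 0.707, 0.707, -0.0]
wrist_force: [-0.4, 0.5, 1.1]
finger_gap: 0.0854
rows of 20mm [3.18  2.966 1.073] yaw 90.01 toolz [-3.e-04 -1.e-04 -1.e+00] clk 43.125 tcp [ 0.4407 -0.0636  0.2215] gap 0.0854 F [ 0.11 -0.13 -0.52]
top 0.8 [191.5, 233.5] [0.51146834 0.29269318 0.04      ]
```

View pics/z20.png

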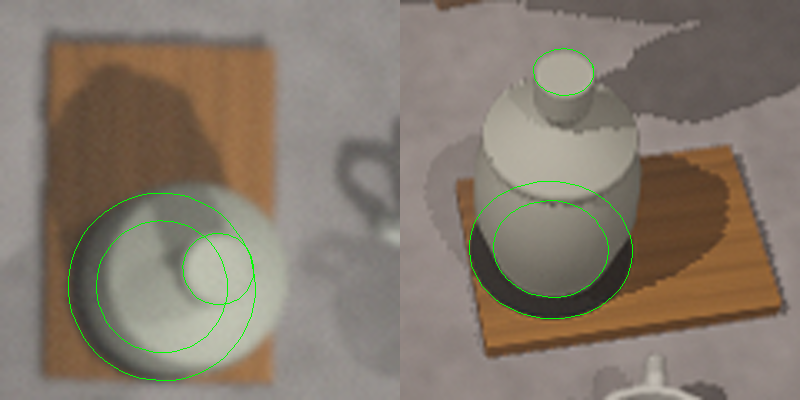

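View pics/t20.png

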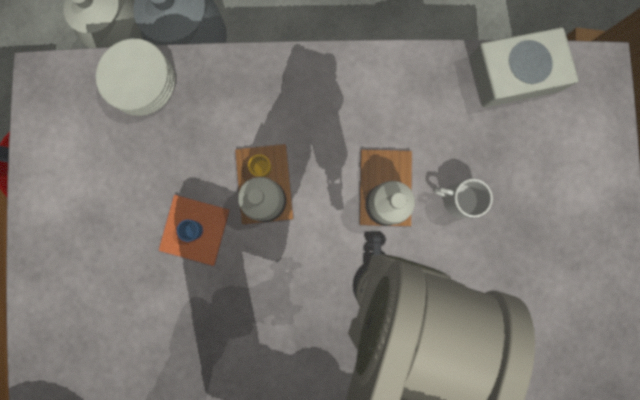

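View pics/s20.png

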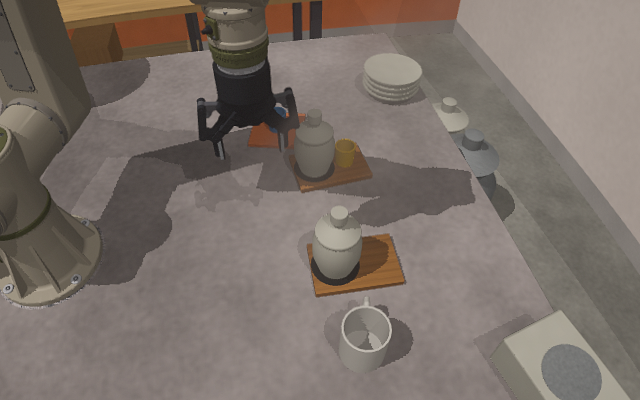

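Jar, cup and tile are all in place and the robot touches nothing. One last check on the cup's centre, then I hand in.

```bash
python3 - <<'E'
from h import *
t=env.read_camera('top');print(atz(t,(189.2,230.2),.062)); print(env.hand_in())
E
```

```text
[0.5188146  0.29131912 0.062     ]
the job is handed in; nothing more can be done
None
```

The job is done and handed in at about 43 s of the 72 s limit, with the gripper open and touching nothing. I parked the jar on the bench, set the blue cup on the terracotta tile, then put the jar back on its black mark.

- **Jar:** it stands upright, and its foot, knob and mark match the home outline in both cameras to about 1–2 mm.
- **Cup:** it stands upright within about 4 mm of the tile's centre by the last top view. The last side view could not confirm this because the gripper hid the cup, but an earlier side picture showed it upright.
- **Other jar and yellow cup:** neither was touched, and they look unchanged in the pictures.

**Failed first grasp:** the gripper closed on air just above the knob. The pictures showed the fingertips about 31 mm higher than the reported tool position. I corrected for that in every later move, and all pieces then touched down at the heights I expected, with no more than about 10 N measured at the wrist.

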